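Vent the oil mister and click its cap on

TASK

Put the oil mister away: first press its white nozzle button all the way down to vent it and let it spring fully back up, then pick up the grey metal cap standing on the worktop, set it over the nozzle and press it straight down past the click until it is fully home on the collar. Finish while holding: keep the cap gripped by its sides and go on pressing it firmly down, do not let go; leave the two espresso cups and the pepper mill where they stand.

Things in the scene. Friction and masses are not known exactly. Their poses are not given: they have to be found in the camera images.
- sprayer: Oil mister: green glass bottle (54 mm across) with a plain cream paper band and a black pump on top, clamped in a black weighted steel stand (round foot 100 mm across, 9 mm high). Fixed, does not move. Origin: centre of its underside on the worktop, z up, -x to the side of the spray hole.
- collar: Black collar flange of the mister (48 mm across); origin: centre of its flat top, z up, 132 mm above the worktop: the seat of the cap's rim. From it rises the black neck, 31 mm across, to 156 mm above the worktop, tapered to 25 mm at its top. Six grey sprung catches stick out of the neck to 39 mm across, centred 7 mm above the seat; they yield inwards.
- nozzle (a joint): Travel of the white nozzle button, m: 0 = up (at rest), 0.007 = fully down against its stop. A spring returns it; 1.8 N starts it, 5 N holds it fully down.
- nozzle_top (a point): Centre of the top face of the white nozzle button (round, 21 mm across, slightly dished; moves with it). At rest it is 166 mm above the worktop, 34 mm above the cap's seat, straight above the mister's origin; the button goes straight down.
- cap: The mister's cap: pale grey brushed-metal thimble, 46 mm across, 47 mm high, wall 3 mm, closed at the top, open at the bottom, grooves round its side; 32 to 56 g. It stands on the worktop mouth down. Origin: centre of its open rim (underside), z up through its closed top. Inside 43 mm deep and 40 mm wide (it clears the nozzle); a bead 3 mm above the rim narrows the mouth to about 34 mm.
- cap_top (a point): Centre of the cap's closed top, 47 mm above its rim. Click: pressed over the neck, the bead meets the catches when the rim is 8 to 9 mm above the seat; it takes 10 to 15 N, and at about 4 mm the force drops away (the click: the catches draw the cap down), then rises again as the rim stands on the seat: fully home. Its way round does not matter.
- espresso_cup: White espresso cup, 65 mm across, 93 mm with its handle, 54 mm high, upright; origin: centre of its underside. To be left alone.
- second_cup: White espresso cup like the other, 65 x 94 x 53 mm, upright on the terracotta tile before the coffee machine; origin: centre of its underside. To be left alone.
- mill: Turned wooden pepper mill, 55 mm across, 138 mm high, upright; origin: centre of its underside. To be left alone.
Things that resemble listed ones, but are neither listed nor needed, are in the scene too. Leave any blue or purple look-alike of the sprayer alone.

How it is judged (in metres and radians):
On the way, in this order (a step that is already met when the one before it is completed fails the run):
1. the nozzle button is pressed right down (over 5.5 mm of its 7 mm) (value of joint nozzle above 0.0055 m), for 0.05 s.
2. the nozzle button has sprung back up (less than 0.7 mm down) and the fingers are off the mister (value of joint nozzle below 0.0007 m and contact force between the fingers and sprayer below 0.1 N), for 0.2 s.
3. the cap is carried upright over the mister, held by the fingers (z of cap in the frame of collar above 0.006 m and horizontal distance between cap and collar below 0.02 m and angle between cap's own z axis and vertical below 0.3 rad and contact force between the fingers and cap above 0.5 N), for 0.1 s.
4. the cap has clicked past the catches and is home on the collar (z of cap in the frame of collar below 0.0015 m and horizontal distance between cap and collar below 0.003 m and angle between cap's own z axis and vertical below 0.06 rad), for 0.1 s.
At the end, for the whole second after the job is handed in: The cap is home: rim within 1.5 mm of the collar's top, centred within 3 mm, upright within 0.06 rad, nozzle up (under 0.7 mm down); the fingers are still round its sides (point between the pads at most 13 mm above the cap's top) and press it onto the collar with over 4 N, at rest (all of step 4 and z of cap in the frame of collar above -0.003 m and value of joint nozzle below 0.0007 m and contact force between the fingers and cap above 2 N and z of the grasp point in the frame of cap_top below 0.013 m and contact force between cap and collar above 4 N and linear speed of cap below 0.02 m/s); the arm keeps its last pose, push and grip.
It fails at once if an espresso cup or the pepper mill is shifted by more than 20 mm or tipped (distance of any of espresso_cup, second_cup, mill from where it was at the start of the episode above 0.02 m or angle between any of espresso_cup, second_cup, mill's own z axis and vertical above 0.3 rad).
It also fails if it takes over 54 s, if anything falls off the work surface, if the arm or the gripper's body presses on something with over 40 N, if the wrist force passes 120 N, or if a joint passes its speed limit or range.

ROBOT

A 7-joint arm with a two-finger parallel gripper is mounted at the origin on a cart in front of the work surface, level with it; the furniture and walls round the work are solid. World frame = base frame: x ahead of the robot, y to its left, z up, the work surface at z = 0. Lengths are in m, angles in degrees, forces in N, time in s.
With the tool pointing down it reaches from about 0.425 to 1.025 m from the base axis. Payload 3.6 kg.
Tool frame: the origin (TCP) lies at the very end of the fingers, on their centre line; the grasp point (between the pads) lies 19 mm behind it; z points along the fingers, y is the line along which they close (so a half turn about z gives the same grasp; the last joint's range is limited). The gripper opens to 85 mm and grips with 20 to 120 N. Pads are 22 mm wide; open, the fingers measure 114 mm over their backs; the gripper's body (76 mm by 85 mm) begins 54 mm behind the grasp point. The pads swing forward as they close: fully open they stand 13 mm farther back than shut.
Start: joints at [-74.57, 33.873, 2.773, 92.16, -1.908, 54.013, -1.931], TCP at [0.257, 0.678, 0.231] pointing down, gripper open.
Joint ranges: [-153.93, 153.93], [-27.13, 128.08], [-72.61, 78.16], [10.71, 143.7], [-87.88, 267.88], [4.46, 118.87], [-176.78, 176.78]. Speed limits (degrees/s): [147.25, 147.25, 180, 180, 180, 180, 180].

INTERFACE

Orientations are given as [roll, pitch, yaw] about the fixed x, y, z axes, in that order (R = Rz(yaw) Ry(pitch) Rx(roll)).
In Python, from bench import r gives the robot as it stands. Calls block until the motion is done:
- r.goto(position, orientation): joint-space move of the TCP to a pose.
- r.move_l(position, orientation=None, speed=0.15): straight line of the TCP; orientation=None keeps the orientation; speed is the mean speed in m/s.
- r.movej(angles): joint-space move.
- r.command_gripper(opening, effort=None): finger opening in m; effort is the grip in N (None keeps the last); returns when the fingers have stopped.
- r.pause(seconds).
- r.inverse_kinematics(position, orientation): joint angles nearest the present ones, or None.
- r.read_camera(name): name is "scene" or "top" or "wrist"; returns (picture, depth): 384x512x3 uint8, red, green, blue; 384x512 float32, m along the optical axis (not along the pixel's ray), 0 where there is no reading.
- r.camera_model(name): a dict with "camera_matrix" (3x3 intrinsics, pixels), "camera_from_world" (4x4, takes a point from world to camera coordinates); the wrist camera has in their place "hand_eye" (4x4, takes a point from camera to tool coordinates, whose origin is the TCP and whose axes are the flange's). Camera axes: x right, y up, looking along -z (the intrinsics and any distortion apply to the point x, -y, -z); pixel columns grow to the right and rows downward; lengths in m; the calibration is good to about 2 mm. A picture is of the moment at which its call begins: read the wrist's pose just before it. camera_model takes no time and is no camera call.
A pose or a line that the arm cannot do raises r.IKError and nothing moves.
- r.hand_in(): hands the job in; it is judged then, once.
Readings, each from a call of its own:
- r.read_time(): time.
- r.read_joints(): joint angles.
- r.read_joint_vel(): joint speeds.
- r.read_tau(): joint torques, N m.
- r.read_tool_pos(): TCP position.
- r.read_eef_rot(): TCP orientation.
- r.read_force(): force on the tool from outside, world axes, zero at the start.
- r.read_moment(): the same for the moment, N m.
- r.read_finger_gap(): finger opening in m.
- r.read_grasp_force(): force on a finger pad.
Only numpy, scipy, OpenCV 4.12 (cv2) and the standard library are available. Lean on these libraries where they do the work, as an engineer would, in place of code of your own. Each camera call takes 0.05 s, during which the arm holds its last target. There are 200 camera calls.

## Working session

There is one attempt and no reset: what is moved stays moved. The work goes in short steps, each a Python script; the robot and the scene stay as the last script left them, time stands still between calls to the robot, and variables do not carry over. Pictures are saved under pics/ and viewed, at most 10 in all, crops included, and the job is handed in when it is done.

```bash
mkdir -p pics; ls; cat > h.py <<'E'
import numpy as np, cv2
from bench import r
def ray(name,u,v):
    m=r.camera_model(name);K=np.array(m["camera_matrix"]);T=np.linalg.inv(np.array(m["camera_from_world"]))
    d=np.linalg.inv(K)@[u,v,1];d=np.array([d[0],-d[1],-d[2]])
    return T[:3,3],T[:3,:3]@d
def onz(name,u,v,z):
    o,d=ray(name,u,v);return o+d*(z-o[2])/d[2]
def pt(name,u,v,dep):
    o,d=ray(name,u,v);return o+d*dep
def save(n,img): cv2.imwrite('pics/'+n,cv2.cvtColor(img,cv2.COLOR_RGB2BGR))
E
python3 - <<'E'
from h import *
for n in("scene","top"):
    p,d=r.read_camera(n);save(n+'.png',p);np.savez(n+'.npz',p=p,d=d)
    print(n,{k:np.round(v,3).tolist() if not isinstance(v,str) else v for k,v in r.camera_model(n).items()})
print({k:v for k,v in r.camera_model("wrist").items()})
print(r.read_time(),r.read_eef_rot(),r.read_force(),r.read_finger_gap())
E
```

```text
pics
scene {'camera_matrix': [[412.536, 0.0, 259.826], [0.0, 412.536, 192.122], [0.0, 0.0, 1.0]], 'camera_from_world': [[0.455, -0.89, -0.019, -0.242], [0.653, 0.319, 0.686, -0.411], [-0.605, -0.324, 0.727, -1.261], [0.0, 0.0, 0.0, 1.0]]}
top {'camera_matrix': [[450.662, 0.0, 266.787], [0.0, 450.662, 191.054], [0.0, 0.0, 1.0]], 'camera_from_world': [[0.024, -0.999, -0.023, -0.013], [0.991, 0.021, 0.132, -0.52], [-0.132, -0.026, 0.991, -1.285], [0.0, 0.0, 0.0, 1.0]]}
{'camera_matrix': array([[273.10524644,   0.        , 257.37681814],
       [  0.        , 273.10524644, 187.84364929],
       [  0.        ,   0.        ,   1.        ]]), 'hand_eye': array([[ 9.20854196e-05,  9.50604596e-01,  3.10404404e-01,
         7.90308286e-02],
       [ 9.99999702e-01,  1.50468836e-04, -7.57469147e-04,
         1.36545537e-03],
       [-7.66759841e-04,  3.10404381e-01, -9.50604298e-01,
        -1.42712587e-01],
       [ 0.00000000e+00,  0.00000000e+00,  0.00000000e+00,
         1.00000000e+00]])}
0.1 [-1.79885226e+02  6.11614441e-03  1.59217037e+02] [-0.12189569  0.07370767 -0.30436102] 0.08550330230258735
```

View pics/scene.png

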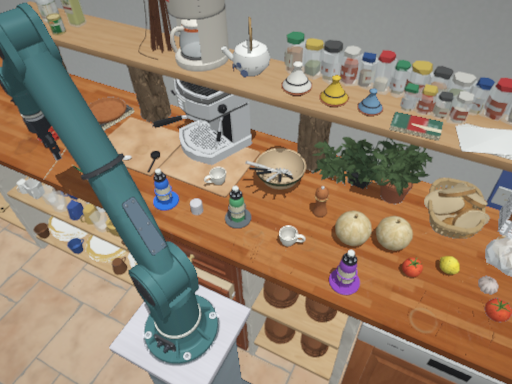

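View pics/top.png

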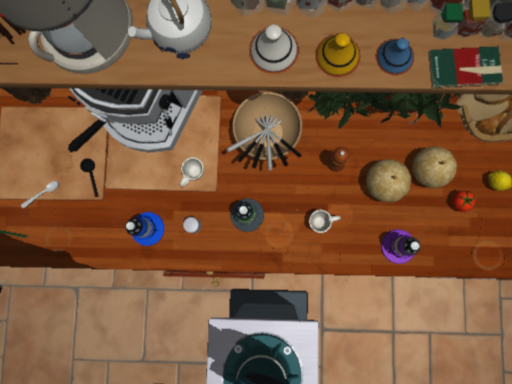

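The scene view shows the green mister at (237,207), the cap at (196,207), the espresso cup at (289,236), the second cup at (216,176) and the mill at (321,200). In the top view the mister is at (246,212) and the cap at (191,225).

```bash
python3 - <<'E'
from h import *
for n,(cx,cy),(nx,ny) in(("top",(191,225),(246,210)),("scene",(196,207),(237,190))):
    f=np.load(n+'.npz');p,d=f['p'],f['d']
    hsv=cv2.cvtColor(p,cv2.COLOR_RGB2HSV)
    white=((hsv[...,1]<70)&(hsv[...,2]>120)).astype('uint8')
    N,l,s,c=cv2.connectedComponentsWithStats(white)
    for i in range(1,N):
        if s[i,4]>5 and (np.hypot(*(c[i]-[cx,cy]))<15 or np.hypot(*(c[i]-[nx,ny]))<22):
            m=l==i;dd=d[m];z=np.median(dd)
            print(n,c[i].round(1),s[i],pt(n,*c[i],z).round(4),"z47",onz(n,*c[i],.047).round(4),"z166",onz(n,*c[i],.166).round(4))
t=[np.load(n+'.npz')['p'] for n in("top","scene")]
a=cv2.resize(t[0][180:255,160:360],None,fx=4,fy=4,interpolation=cv2.INTER_CUBIC)
b=cv2.resize(t[1][150:225,160:360],None,fx=4,fy=4,interpolation=cv2.INTER_CUBIC)
save('crop.png',np.vstack([a,b]))
# obstacles: heights near
f=np.load('top.npz');d=f['d']
for u,v in((192,170),(320,220),(339,158),(145,228),(230,130),(262,125),(268,155),(245,155),(262,90),(150,135)):print((u,v),pt("top",u,v,d[v,u]).round(3))
E
```

```text
top [242.8 209.6] [239 206   9   8  53] [0.4524 0.0568 0.1643] z47 [0.463 0.066 0.047] z166 [0.4523 0.0566 0.166 ]
top [190.4 224.7] [183 217  16  16 193] [0.4163 0.2161 0.0453] z47 [0.4162 0.2158 0.047 ] z166 [0.4098 0.1926 0.166 ]
scene [234.9 187.9] [232 185   7   7  36] [0.4521 0.0527 0.1653] z47 [0.5482 0.1154 0.047 ] z166 [0.4515 0.0523 0.166 ]
scene [196.1 206. ] [190 198  13  17 184] [0.4116 0.207  0.0349] z47 [0.4033 0.1997 0.047 ] z166 [0.3216 0.1278 0.166 ]
scene [237.1 210.8] [228 203  18  16 176] [0.4348 0.0408 0.0678] z47 [0.45   0.0507 0.047 ] z166 [ 0.3634 -0.0057  0.166 ]
(192, 170) [0.581 0.225 0.017]
(320, 220) [ 0.441 -0.16   0.006]
(339, 158) [ 0.603 -0.199  0.128]
(145, 228) [0.401 0.33  0.104]
(230, 130) [ 0.712  0.117 -0.004]
(262, 125) [0.716 0.017 0.045]
(268, 155) [ 0.612 -0.004  0.107]
(245, 155) [0.608 0.059 0.121]
(262, 90) [0.709 0.006 0.355]
(150, 135) [0.676 0.345 0.059]
```

View pics/crop.png

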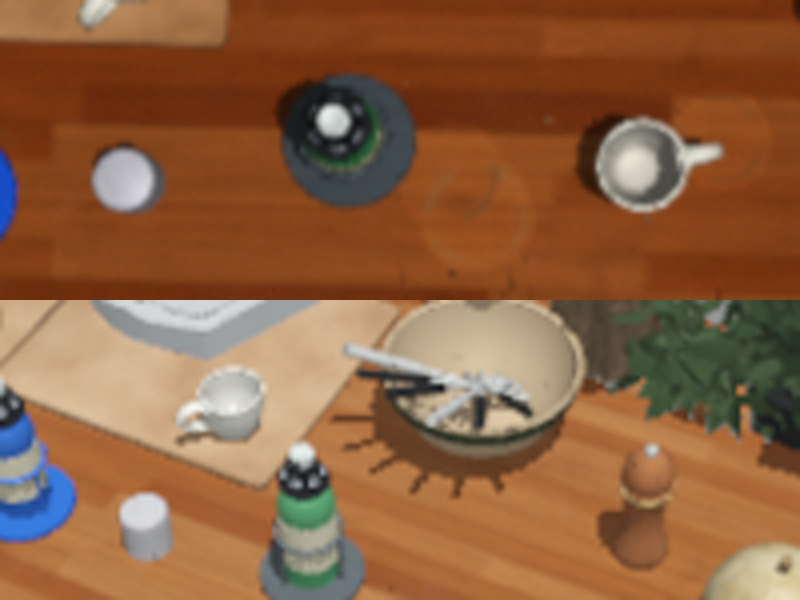

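In the top crop, the button is at about (243,210) and the cap at (190,225). Both views put the mister near (0.452, 0.055) and the cap near (0.416, 0.216). I'll refine both with the wrist camera.

```bash
cat >> h.py <<'E'
from scipy.spatial.transform import Rotation as Ro
def wcam():
    p=np.array(r.read_tool_pos());R=Ro.from_euler('xyz',r.read_eef_rot(),degrees=True).as_matrix()
    img,d=r.read_camera("wrist");m=r.camera_model("wrist");T=np.eye(4);T[:3,:3]=R;T[:3,3]=p
    return img,d,T@np.array(m["hand_eye"]),np.array(m["camera_matrix"])
def won(T,K,u,v,z=None,dep=None):
    d=np.linalg.inv(K)@[u,v,1];d=T[:3,:3]@[d[0],-d[1],-d[2]];o=T[:3,3]
    return o+d*(dep if z is None else (z-o[2])/d[2])
E
python3 - <<'E'
from h import *
for yaw in(90,-90,159,180):
  for q in((.452,.055,.3),(.452,.055,.15),(.416,.214,.18),(.416,.214,.015)):
    s=r.inverse_kinematics(list(q),[180,0,yaw]);print(yaw,q,None if s is None else np.round(s))
r.command_gripper(0.0,100)
r.goto([.416,.214,.18],[180,0,90]);print(r.read_time())
img,d,T,K=wcam();save('w1.png',img);np.savez('w1.npz',p=img,d=d,T=T,K=K)
r.goto([.452,.055,.28],[180,0,90]);print(r.read_time(),r.read_finger_gap())
img,d,T,K=wcam();save('w2.png',img);np.savez('w2.npz',p=img,d=d,T=T,K=K)
a=np.load('w1.npz')['p'];save('w12.png',np.vstack([a,img])[:, :][::1]) if 0 else save('w12.png',cv2.resize(np.hstack([a,img]),(800,300),interpolation=cv2.INTER_AREA))
E
```

```text
90 (0.452, 0.055, 0.3) [-41.  10.  33. 122.  -7.  49.  -4.]
90 (0.452, 0.055, 0.15) [-29.  24.  21. 131. -18.  28.   6.]
90 (0.416, 0.214, 0.18) [-50.  21.  22. 128. -14.  33. -17.]
90 (0.416, 0.214, 0.015) [-37.  39.   6. 132. -24.  10.  -9.]
-90 (0.452, 0.055, 0.3) [ -7.   9.  -6. 121.   1.  50. 166.]
-90 (0.452, 0.055, 0.15) [  4.  24. -21. 129.  17.  30. 150.]
-90 (0.416, 0.214, 0.18) [-14.  22. -23. 126.  15.  35. 132.]
-90 (0.416, 0.214, 0.015) [-24.  39. -12. 132.  37.  13. 110.]
159 (0.452, 0.055, 0.3) [-28.   9.  18. 122.  -4.  49.  61.]
159 (0.452, 0.055, 0.15) [-18.  23.   6. 130.  -5.  27.  62.]
159 (0.416, 0.214, 0.18) [-37.  20.   6. 127.  -4.  33.  40.]
159 (0.416, 0.214, 0.015) [-33.  39.   0. 132.  -1.   9.  37.]
180 (0.452, 0.055, 0.3) [-26.   9.  15. 122.  -3.  49.  81.]
180 (0.452, 0.055, 0.15) [-14.  23.   2. 130.  -1.  27.  79.]
180 (0.416, 0.214, 0.18) [-33.  20.   1. 127.  -0.  33.  58.]
180 (0.416, 0.214, 0.015) [-32.  39.  -2. 132.   6.  10.  51.]
2.6583
3.5 7.913942308959654e-05
```

View pics/w12.png

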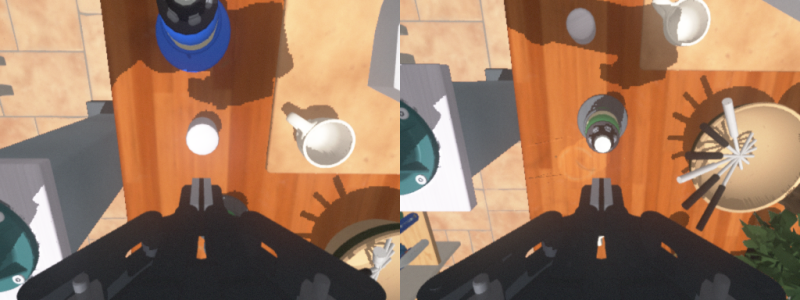

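```bash
python3 - <<'E'
from h import *
for n,c0,z in(("w1",(259,177),.047),("w2",(260,186),.166)):
    f=np.load(n+'.npz');p,d,T,K=f['p'],f['d'],f['T'],f['K']
    hsv=cv2.cvtColor(p,cv2.COLOR_RGB2HSV)
    m=((hsv[...,1]<60)&(hsv[...,2]>150)).astype('uint8')
    N,l,s,c=cv2.connectedComponentsWithStats(m)
    for i in range(1,N):
        if s[i,4]>20 and np.hypot(*(c[i]-c0))<30:
            mm=l==i;dp=np.median(d[mm]);cn,_=cv2.findContours(mm.astype('uint8'),0,2);(x,y),rr=cv2.minEnclosingCircle(cn[0])
            print(n,c[i].round(1),s[i],'circ',x,y,rr,'diam',2*rr*dp/273,won(T,K,x,y,dep=dp).round(4),won(T,K,x,y,z=z).round(4))
            # depth-band mask: points near top height
            h=np.abs(d-dp)<.004
            vv,uu=np.nonzero(h)
            P=np.array([won(T,K,a,b,dep=d[b,a]) for a,b in zip(uu,vv) if np.hypot(a-x,b-y)<35])
            P=P[np.abs(P[:,2]-z)<.004];print(len(P),P.mean(0).round(4),(P.min(0)+P.max(0))/2,np.ptp(P,axis=0))
E
```

```text
w1 [258.5 177.3] [ 238  157   42   41 1367] circ 257.94146728515625 176.62115478515625 21.738309860229492 diam 0.045683693 [0.4183 0.2189 0.0465] [0.4183 0.2191 0.047 ]
972 [0.419  0.2191 0.0466] [0.41893862 0.22127854 0.04624264] [0.04359559 0.03605598 0.00637883]
w2 [259.  184.8] [249 174  21  22 373] circ 259.0 184.7894744873047 10.992542266845703 diam 0.02166141 [0.454  0.057  0.1654] [0.454  0.0571 0.166 ]
336 [0.4541 0.0577 0.1655] [0.4540239  0.05768417 0.16466452] [0.01977841 0.02007542 0.00528232]
```

```bash
python3 - <<'E'
from h import *
x,y=.4535,.0568
r.goto([x,y,.28],[180,0,-90])
img,d,T,K=wcam();np.savez('w3.npz',p=img,d=d,T=T,K=K)
r.move_l([x,y,.176],speed=.12);f0=r.read_force()[2];print(r.read_time(),f0)
for z in np.arange(.162,.152,-.001):
    r.move_l([x,y,z],speed=.03);f=r.read_force()[2]-f0;print(round(z,4),round(r.read_tool_pos()[2],4),round(f,2))
    if abs(f)>8:break
r.pause(.15);print(r.read_force())
r.move_l([x,y,.23],speed=.12);r.pause(.1)
r.command_gripper(.085)
r.goto([.418,.218,.18],[180,0,-90]);print(r.read_time(),r.read_force())
img,d,T,K=wcam();np.savez('w4.npz',p=img,d=d,T=T,K=K)
a=np.load('w3.npz')['p'];save('w34.png',cv2.resize(np.hstack([a,img]),(800,300),interpolation=cv2.INTER_AREA))
for n,c0,z in(("w3",(260,186),.166),("w4",(259,177),.047)):
    f=np.load(n+'.npz');p,d,T,K=f['p'],f['d'],f['T'],f['K']
    hsv=cv2.cvtColor(p,cv2.COLOR_RGB2HSV)
    m=((hsv[...,1]<60)&(hsv[...,2]>150)).astype('uint8')
    N,l,s,c=cv2.connectedComponentsWithStats(m)
    for i in range(1,N):
        if s[i,4]>20 and np.hypot(*(c[i]-c0))<35:
            mm=l==i;dp=np.median(d[mm]);cn,_=cv2.findContours(mm.astype('uint8'),0,2);(u,v),rr=cv2.minEnclosingCircle(cn[0])
            print(n,c[i].round(1),s[i],'circ',u,v,rr,'diam',2*rr*dp/273,won(T,K,u,v,dep=dp).round(4),won(T,K,u,v,z=z).round(4))
E
```

```text
7.1333 -0.6440781185801816
0.162 0.1622 4.56
0.161 0.1612 3.93
0.16 0.1601 4.7
0.159 0.1591 5.03
0.158 0.1589 14.45
[-1.36737767  0.3398544  14.18848949]
11.2583 [ 0.1417307  -0.55780921  0.14671429]
w3 [258.  181.8] [248 171  21  22 366] circ 258.0652160644531 181.80435180664062 10.976320266723633 diam 0.021610776 [0.4539 0.0563 0.1654] [0.4539 0.0561 0.166 ]
w4 [258.3 173.8] [ 237  149   42   48 1478] circ 258.0 172.2608642578125 23.79228973388672 diam 0.04990274 [0.4187 0.2118 0.0456] [0.4187 0.2114 0.047 ]
```

View pics/w34.png

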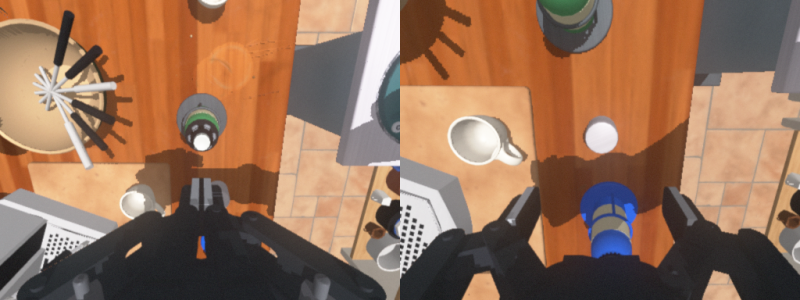

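The left image shows the button back up at (203,141). The right image shows the cap at (600,135), clear of everything along the finger line. Next I'll grasp it.

```bash
python3 - <<'E'
from h import *
x,y=.4185,.2165;o=[180,0,-90]
r.move_l([x,y,.08],o,speed=.15);r.move_l([x,y,.012],speed=.08)
print(r.read_force())
r.command_gripper(.03,100);print(r.read_finger_gap(),r.read_grasp_force(),r.read_force())
r.move_l([x,y,.24],speed=.15);print(r.read_finger_gap(),r.read_grasp_force(),r.read_time(),r.read_tool_pos())
img,d,T,K=wcam();np.savez('w5.npz',p=img,d=d,T=T,K=K);save('w5.png',img)
p,d=r.read_camera("scene");save('s5.png',cv2.resize(p[100:260,120:320],(800,640))[:600]);np.savez('s5.npz',p=p,d=d)
E
```

```text
[-0.31247784 -0.21446199  0.02875247]
0.04437457009179574 100.44367192313075 [-1.60641156 -0.34085522  9.13241389]
0.04388087776894915 101.59283329267055 15.2667 [0.41795659 0.21618206 0.23923954]
```

View pics/w5.png

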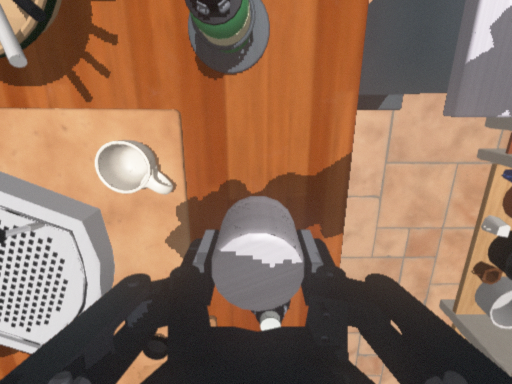

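View pics/s5.png

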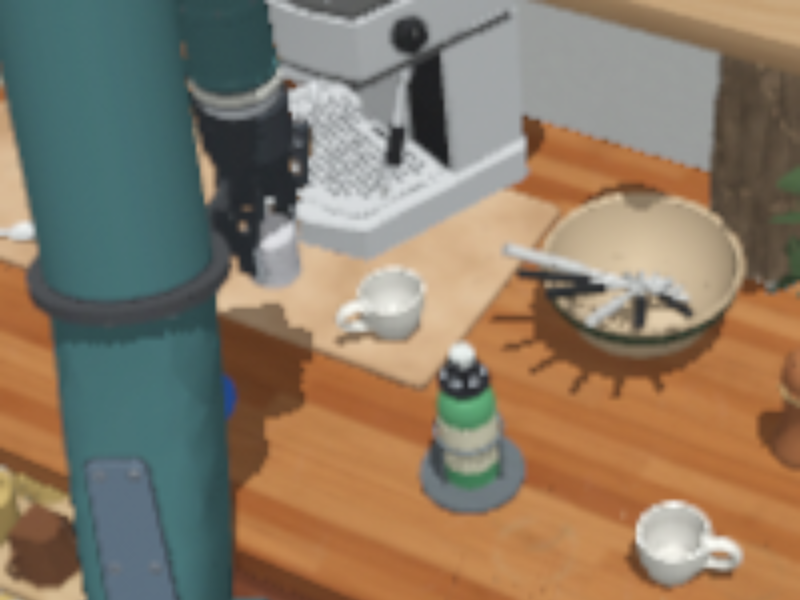

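Wrist view: the cap is held upright between the pads, centred at about (257,262). The scene view confirms it is held and the mister and cups are undisturbed. Next I'll measure how the cap sits in the tool frame from the depth image.

```bash
python3 - <<'E'
from h import *
f=np.load('w5.npz');d,T,K=f['d'],f['T'],f['K']
vv,uu=np.mgrid[190:330,205:315];vv=vv.ravel();uu=uu.ravel();z=d[vv,uu]
P=np.stack([(uu-K[0,2])/K[0,0]*z,-(vv-K[1,2])/K[1,1]*z,-z],1)@T[:3,:3].T+T[:3,3]
P=P[(z>0)]-np.array(r.read_tool_pos())
h,e=np.histogram(P[:,2],np.arange(-.03,.06,.003));print(list(zip(e.round(3),h)))
k=P[(np.abs(P[:,0])<.019)&(np.abs(P[:,1])<.03)&(P[:,2]>.025)&(P[:,2]<.042)]
zt=np.median(k[:,2]);t=k[np.abs(k[:,2]-zt)<.003];A=np.c_[t[:,:2],np.ones(len(t))]
print('top',zt,'tilt',np.linalg.lstsq(A,t[:,2],rcond=None)[0],t.min(0),t.max(0),t.mean(0))
s=P[(P[:,2]<zt-.008)&(P[:,2]>zt-.045)&(np.abs(P[:,0])<.02)&(np.abs(P[:,1])<.04)]
from scipy.optimize import least_squares
q=least_squares(lambda c:np.hypot(s[:,0]-c[0],s[:,1]-c[1])-.023,[0,0],loss='soft_l1',f_scale=.001);print('side',q.x,len(s),np.abs(q.fun).mean())
E
```

```text
[(np.float64(-0.03), np.int64(0)), (np.float64(-0.027), np.int64(0)), (np.float64(-0.024), np.int64(0)), (np.float64(-0.021), np.int64(0)), (np.float64(-0.018), np.int64(0)), (np.float64(-0.015), np.int64(32)), (np.float64(-0.012), np.int64(114)), (np.float64(-0.009), np.int64(109)), (np.float64(-0.006), np.int64(181)), (np.float64(-0.003), np.int64(104)), (np.float64(-0.0), np.int64(109)), (np.float64(0.003), np.int64(188)), (np.float64(0.006), np.int64(227)), (np.float64(0.009), np.int64(228)), (np.float64(0.012), np.int64(212)), (np.float64(0.015), np.int64(246)), (np.float64(0.018), np.int64(270)), (np.float64(0.021), np.int64(284)), (np.float64(0.024), np.int64(302)), (np.float64(0.027), np.int64(378)), (np.float64(0.03), np.int64(1121)), (np.float64(0.033), np.int64(5223)), (np.float64(0.036), np.int64(185)), (np.float64(0.039), np.int64(347)), (np.float64(0.042), np.int64(26)), (np.float64(0.045), np.int64(1)), (np.float64(0.048), np.int64(0)), (np.float64(0.051), np.int64(2)), (np.float64(0.054), np.int64(10))]
top 0.033831702447626066 tilt [0.00016553 0.01607803 0.03385839] [-0.01899972 -0.02312975  0.03084703] [0.01898238 0.0215462  0.0360617 ] [ 0.00047823 -0.00287185  0.03381229]
side [0.00099285 0.00011711] 1795 0.00023124837103875162
```

```bash
python3 - <<'E'
from h import *
x,y=.4533,.0563;o=[180,0,-90]
r.goto([x,y,.24],o);e=np.array(r.read_tool_pos())-[x,y,.24];print(e)
x-=e[0];y-=e[1]
r.move_l([x,y,.20],speed=.1);r.pause(.2);f0=np.array(r.read_force());print(f0,r.read_tool_pos())
r.move_l([x,y,.165],speed=.06)
for z in np.arange(.163,.136,-.001):
    r.move_l([x,y,z],speed=.03);f=np.array(r.read_force())-f0;p=r.read_tool_pos();print(round(z,4),np.round(p,4),f.round(1))
    if f[2]>22 and p[2]<.148 or f[2]>32:break
print(r.read_time(),r.read_finger_gap(),r.read_grasp_force())
E
```

```text
[-1.28328371e-06  3.04651457e-04 -1.71196940e-04]
[ 0.26202199  0.82152712 -0.46395774] [0.45385409 0.05629541 0.20064673]
0.163 [0.4534 0.056  0.1632] [-0.7 -0.6  0.1]
0.162 [0.4533 0.056  0.162 ] [-0.2 -0.7 -0.1]
0.161 [0.4533 0.056  0.161 ] [-0.4 -0.5 -0.2]
0.16 [0.4533 0.056  0.1599] [-0.3  0.3  0.3]
0.159 [0.4532 0.056  0.1589] [-0.2 -0.5  1.2]
0.158 [0.4533 0.056  0.1579] [ 0.2 -1.   0.6]
0.157 [0.4533 0.056  0.157 ] [ 0.  -1.7  0.2]
0.156 [0.4533 0.056  0.156 ] [ 0.  -0.2  0.3]
0.155 [0.4532 0.056  0.1549] [-0.1 -1.4  0.4]
0.154 [0.4532 0.056  0.1539] [ 0.2 -0.2 -0.1]
0.153 [0.4535 0.0562 0.1533] [ 0.6 -0.   4.3]
0.152 [0.4538 0.0564 0.1526] [-1.9 -0.9  6.7]
0.151 [0.4537 0.0565 0.1515] [-0.9 -0.4  7.6]
0.15 [0.4534 0.0565 0.1502] [-0.3  0.3  4.5]
0.149 [0.4532 0.0563 0.1486] [ 0.1  2.1 -1.9]
0.148 [0.4529 0.0561 0.1473] [ 0.1  1.8 -7.7]
0.147 [0.4529 0.056  0.1464] [ 0.1  2.  -9.7]
0.146 [0.4529 0.0559 0.1457] [ 1.3  2.2 -9.4]
0.145 [0.4533 0.0557 0.1453] [-0.8  0.1 -2.7]
0.144 [0.4534 0.0557 0.145 ] [-2.1 -0.5  5.6]
0.143 [0.4534 0.0557 0.1449] [-5.  -0.4 17. ]
0.142 [0.4534 0.0557 0.1449] [-7.9 -1.8 27.6]
23.05 0.043966437572365964 106.95564332418144
```

```bash
python3 - <<'E'
from h import *
r.pause(.4);print(r.read_force(),r.read_tool_pos(),r.read_eef_rot(),r.read_grasp_force())
img,d,T,K=wcam();save('w6.png',img)
E
```

```text
[-6.9448978  -0.58473934 26.19491935] [0.45344323 0.05573382 0.1448864 ] [-1.79972989e+02 -2.21501704e-02 -9.00295687e+01] 106.92397034727037
```

View pics/w6.png

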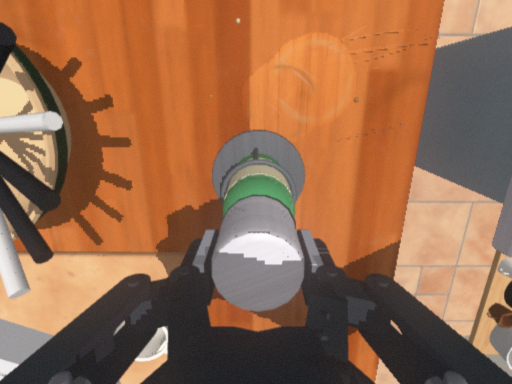

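The cap sits upright and home on the mister at about (258,250), gripped by both pads and pressed down with about 26 N.

```bash
python3 -c "
from bench import r
print(r.hand_in())"
```

```text
the job is handed in; nothing more can be done
None
```

The nozzle was pressed to its stop and sprang back up, then the cap was clicked home on the collar; I handed the job in at about 23.5 s with the cap still gripped and pressed down with about 26 N, and the verdict was not shown.

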